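Shut the hinged tube carrier and hold it closed with its locking pin

TASK

First lift the deep white cap off the canister by its knob and stand it upright on the worktop beside the canister. Then swing the upper half of the hinged metal carrier shut over the blood tube, take the locking pin out of the canister and push it straight down through both holes until its collar presses the upper half fully home against its springy seal. Finish while still gripping the pin and pressing down firmly, so that the halves stay shut; do not let go, keep the tube in its cradle, and leave the other things on the worktop where they are.

Things in the scene. Friction and masses are not known exactly. Their poses are not given: they have to be found in the camera images.
- carrier: Clamshell tube carrier of bare aluminium, fixed. Lower half 110 x 92 x 28 mm high, from x = -60 to +50 and y = -46 to +46 mm of its frame. Origin on its underside at worktop height, z up, x from the front (pin hole) to the back (hinge, the far left side). A trough along y at x = 5 mm, 19 mm wide, 78 long, 16 deep, holds the tube. Pin hole vertical, right through, 12.5 mm wide.
- clam (a joint): Angle of the upper half, rad: 0 = shut flush, 1.57 = upright, 1.9 = leaning back at its stop; starts at 1.3 to 1.75. A stiff hinge (0.12 N m) keeps it where it is left; push it by its outer (back, then top) face. A springy seal stops it near 0.04 (3.5 mm ajar at the pin hole); from there to 0 takes 5 to 7 N straight down at the hole, and it rises again when let go.
- clam_hinge (a point): Point on the hinge line at mid-width, 28 mm above the worktop, at x = 50, y = 0 mm of the carrier. The hinge line runs along the carrier's y.
- clam_edge (a point): Middle of the free edge of the upper half, on its outer face (on top when shut). The upper half is an aluminium plate 92 mm wide, 12 mm thick, reaching 110 mm from the hinge line; its inner face passes through the hinge line. Shut, this point lies 40 mm above the worktop. Axes of the upper half: z out of the outer face, x towards the hinge.
- clam_hole (a point): Centre of the mouth of the pin hole in the outer face of the upper half, 93 mm from the hinge line at mid-width; hole 12.5 mm in diameter, 12 mm through. Shut, it lies right over carrier_hole, 40 mm above the worktop, z up.
- carrier_hole (a point): Centre of the mouth of the pin hole in the lower half, at x = -43, y = 0, z = 28 mm of the carrier.
- tube: Blood tube with stopper, 15 x 75 x 15 mm, lying in the trough of the carrier along the carrier's y; it is to stay there. Origin at its underside, mid-length.
- canister: Round white canister, fixed to the worktop, 76 mm in diameter, its shoulder 30 mm high with a neck of 65 mm diameter up to 42 mm, inside 58 mm wide. Origin at its centre on the worktop. In the middle a grey socket 30 x 30 mm, its top at 30 mm, holds the pin upright. Keep the arm clear of a thin rack of papers hanging 0.49 m above the worktop (x 0.5 to 0.74, y -0.09 to 0.2 m).
- cap: Loose deep white cap, 76 mm wide, 56 mm tall without knob, about 0.12 kg, open below (wall 3.5 mm); sits on the canister's shoulder over the neck (2 mm play, 12 mm overlap) and hides the pin, which stands up to 46 mm above the shoulder inside it: raise it 60 mm or more before moving sideways. Origin at the centre of its open rim; z up through the knob.
- cap_knob (a point): Middle of the cap's grey round knob, 26 mm in diameter, 75 mm above the cap's rim (105 mm above the worktop at the start); the knob's full width spans 69 to 82 mm, its top is at 85 mm, a 16 mm stem below it. Free worktop to stand the cap on: right of the carrier, between it and a power strip 40 mm wide that lies from about x, y = (0.52, 0.22) to (0.71, 0.33) m.
- pin: Steel locking pin, 72 mm long, 0.06 kg, standing in the socket. From the bottom: shank 10 mm wide, 34 long, its tip tapered to 5 mm over 8 mm; collar 22 mm wide, 4 thick; round handle 14 mm wide, 34 long. Origin at the tip, z up along the handle. In the canister the tip is 4 mm and the handle 42 to 76 mm above the worktop; fully in the shut carrier the tip is at 6 mm.
- pin_collar (a point): Centre of the underside of the pin's collar, 34 mm above the tip; this face presses on the upper half.
- pin_grip (a point): Point on the handle's axis 59 mm above the tip, the place to grip.
- timer: Bystander: small digital timer, 64 x 66 x 19 mm, lying on the worktop. Origin at its underside.
- vial: Bystander: small white capped bottle, 28 mm wide, 52 mm tall, standing on the worktop.
- forceps: Bystander: steel forceps, 130 mm long, lying on the worktop.
- block: Bystander: white well block, 50 x 105 x 26 mm, on the worktop.
Mind the look-alikes: they are no part of the job. Leave any turquoise look-alike of the cap alone.

How it is judged:
By the outcome, as a careful person would: the job done as asked, in the order asked, and still so for the second after the job is handed in, while the arm keeps its last pose, push and grip.
It also fails if it takes over 69 s, if anything falls off the work surface, if the arm or the gripper's body presses on something with over 40 N, if the wrist force passes 120 N, or if a joint passes its speed limit or range.

ROBOT

A 6-joint arm with a two-finger parallel gripper is mounted at the origin on a cart in front of the work surface, level with it; the furniture and walls round the work are solid. World frame = base frame: x ahead of the robot, y to its left, z up, the work surface at z = 0. Lengths are in m, angles in rad, forces in N, time in s.
With the tool pointing down it reaches from about 0.375 to 0.9 m from the base axis. Payload 3.1 kg.
Tool frame: the origin (TCP) lies at the centre of the arm's flange, where the gripper is bolted on; the fingertips stand tip_reach ahead of it and the grasp point (between the pads) lies 164 mm ahead of it (tip_reach is the distance from the TCP to the fingertips, in m); z points along the fingers, y is the direction in which the jaws open and shut (so a half turn about z gives the same grasp; the last joint's range is limited). The gripper opens to 87 mm and grips with 3 to 60 N. Pads are 19 mm wide; open, the fingers measure 117 mm over their backs; the gripper's body (75 mm by 190 mm) begins 51 mm behind the grasp point.
Start: joints at [-1.409, 0.527, 1.433, -0, 1.181, -0.178], TCP at [0.208, -0.589, 0.405] pointing down, gripper open.
Joint ranges: [-3.08, 3.08], [-0.75, 2.2], [0.22, 2.44], [-1.43, 4.57], [0, 2.65], [-2.85, 2.85]. Speed limits (rad/s): [2.79, 2.79, 3.14, 3.14, 3.14, 3.14].

INTERFACE

Orientations are given as a unit quaternion [x, y, z, w].
In Python, from rig import get_obs, camera, hand_in, tip_reach gives the robot as it stands. The module is installed in compiled form; this text tells all that it offers.
- The arm moves only by the tool servo_tool, never from a script. Its argument "steps" is one flat list of numbers, 5 for each row, row after row: the finger opening in m, from 0 to 0.087, then the shift along the tool's x, y, z in m, then the turn about the tool's z in rad. A call has 1 to 12 rows; each row is the pose to reach, as a shift and turn from the pose commanded when the call began, along the tool's axes at that moment; what a row does not reach only later rows make up. A row lasts 1/8 s, in which the tool goes at most 62.5 mm and 10.7 degrees, less where a joint would pass 70% of its speed; a pose out of reach is approached as far as the arm can. A call with a gripper value outside its range is refused whole. The fingers move at their own pace and stop on an object; "force" is the grip in N (left out, the last holds). Time passes only in rows, so rows that repeat a pose let the fingers close. It gives the time, the measured TCP pose, the force and the opening at its end, in the units of the state.
- get_obs(): the state, without advancing time (a new reading comes with each control period).
- camera(name): name is "scene" or "side" or "wrist"; returns a dict with "pixels" (384x512x3 uint8, blue, green, red), "vertical_fov" (degrees; the focal length in pixels is half the picture's height over the tangent of half this angle, whatever the lens; pixels are square), "cx", "cy" (the principal point, pixels), "T" (4x4, takes a point from camera to world coordinates). Camera axes: x right, y up, looking along -z (the intrinsics and any distortion apply to the point x, -y, -z); pixel columns grow to the right and rows downward; lengths in m; the calibration is good to about 2 mm. A picture is of the moment at which its call begins. There is no depth.
- hand_in(): hands the job in, once; it reports no verdict.
The state is a dict: "time": time; "q": joint angles; "joint_velocities": joint speeds; "joint_torque": joint torques, N m; "position": TCP position; "tool_rot": TCP orientation; "ft_force": force on the tool from outside, world axes, zero at the start; "moment": the same for the moment, N m; "grip_width": finger opening in m.
Only numpy, scipy, OpenCV 4.12 (cv2) and the standard library are available. Lean on these libraries where they do the work, as an engineer would, in place of code of your own. Each camera call takes 0.05 s, during which the arm holds its last target.

## Working session

There is one attempt and no reset: what is moved stays moved. The work goes in short steps, Python scripts to look and compute and a tool call to move; the robot and the scene stay as the last step left them, time stands still between calls to the robot, and variables do not carry over. Pictures are saved under pics/ and viewed, and the job is handed in when it is done.

Besides the shell and the picture viewer there is one more tool, called after "Emit:" as name(argument=value, ...) on one line, values as JSON. servo_tool: Moves the arm, as the interface text tells. Its arguments: {"type":"object","properties":{"steps":{"type":"array"},"force":{"type":"number"}},"required":["steps"]}

```bash
mkdir -p pics; cat > h.py <<'E'
import numpy as np, cv2
from rig import get_obs, camera, hand_in, tip_reach
def snap(name,tag):
    c=camera(name); cv2.imwrite(f'pics/{tag}.png',c['pixels'])
    np.savez(f'pics/{tag}.npz',**{k:c[k] for k in c}); return c
E
python3 - <<'E'
from h import *
print(tip_reach)
o=get_obs(); print(o)
for n in ['scene','side','wrist']:
    c=snap(n,n+'0'); print(n,c.keys(),c['vertical_fov'],c['cx'],c['cy'],np.round(c['T'],4).tolist(),[ (k,c[k]) for k in c if k not in('pixels','T')])
E
```

```text
0.1822
{'time': 0.0, 'q': array([-1.40952641e+00,  5.28472043e-01,  1.43388491e+00,  5.45798472e-07,
        1.18138161e+00, -1.78502833e-01]), 'joint_velocities': array([-0.00032533, -0.00093808, -0.00185456,  0.00026064,  0.00011715,
        0.0020033 ]), 'joint_torque': array([ 1.05116083e-03, -4.40034592e+01, -1.76592243e+01,  6.33698283e-02,
        5.82089857e-02, -1.53938836e-04]), 'position': array([ 0.20826698, -0.58892343,  0.40377313]), 'tool_rot': array([ 9.85603435e-01,  1.69070159e-01,  9.49730748e-06, -1.07291309e-03]), 'ft_force': array([ 0.06556284,  0.28739424, -0.5794007 ]), 'moment': array([0.01104341, 0.03626687, 0.03189587]), 'grip_width': 0.08683734825470772}
scene dict_keys(['pixels', 'vertical_fov', 'cx', 'cy', 'T']) 51.43373723361838 264.34025595860663 192.19928922440903 [[0.7974, 0.4979, -0.3409, 0.2189], [-0.6033, 0.6703, -0.4321, -0.1403], [0.0133, 0.5502, 0.8349, 1.0136], [0.0, 0.0, 0.0, 1.0]] [('vertical_fov', 51.43373723361838), ('cx', 264.34025595860663), ('cy', 192.19928922440903)]
side dict_keys(['pixels', 'vertical_fov', 'cx', 'cy', 'T']) 52.08766284614495 252.78083548932443 196.9245742195965 [[0.9897, 0.0848, -0.1152, 0.4886], [-0.1429, 0.6186, -0.7726, -0.4286], [0.0057, 0.7811, 0.6243, 0.7023], [0.0, 0.0, 0.0, 1.0]] [('vertical_fov', 52.08766284614495), ('cx', 252.78083548932443), ('cy', 196.9245742195965)]
wrist dict_keys(['pixels', 'vertical_fov', 'cx', 'cy', 'T']) 64.01310361146416 256.3045203999676 191.56636654675776 [[0.3331, 0.9004, 0.2799, 0.2859], [-0.9429, 0.3188, 0.0966, -0.5605], [-0.0022, -0.2961, 0.9552, 0.3831], [0.0, 0.0, 0.0, 1.0]] [('vertical_fov', 64.01310361146416), ('cx', 256.3045203999676), ('cy', 191.56636654675776)]
```

View pics/scene0.png

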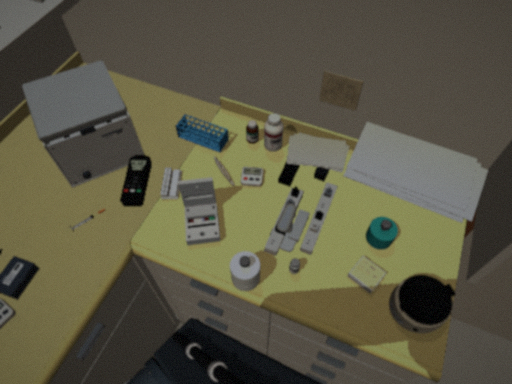

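View pics/side0.png

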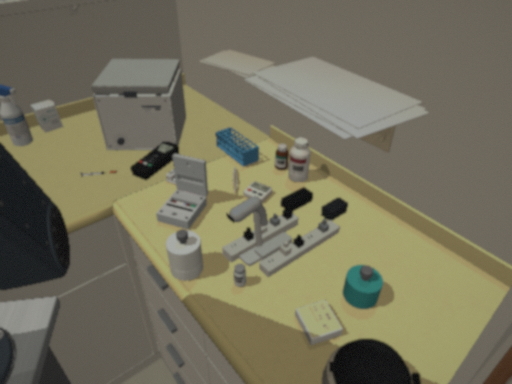

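View pics/wrist0.png

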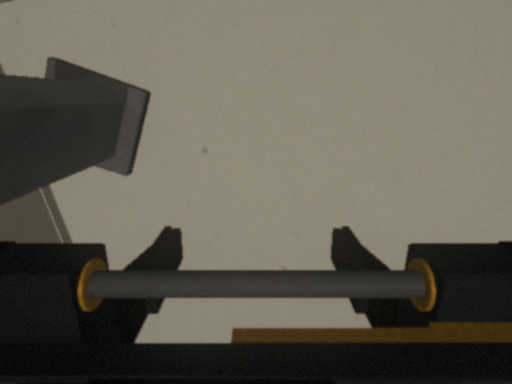

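The white cap is at scene (245,270) and side (184,253), with its grey knob. The turquoise look-alike at scene (382,232) is to be left alone. The open carrier is at scene (200,212) and side (184,190). I'll enlarge both.

```bash
python3 - <<'E'
from h import *
a=cv2.imread('pics/scene0.png')[160:300,140:290]
b=cv2.imread('pics/side0.png')[140:290,130:280]
cv2.imwrite('pics/sc0.png',cv2.resize(a,None,fx=5,fy=4*1.25,interpolation=cv2.INTER_CUBIC)[:600])
cv2.imwrite('pics/sc0.png',cv2.resize(a,(640,597),interpolation=cv2.INTER_CUBIC))
cv2.imwrite('pics/sd0.png',cv2.resize(b,(600,600),interpolation=cv2.INTER_CUBIC))
E
```

```text
(no output)
```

View pics/sc0.png

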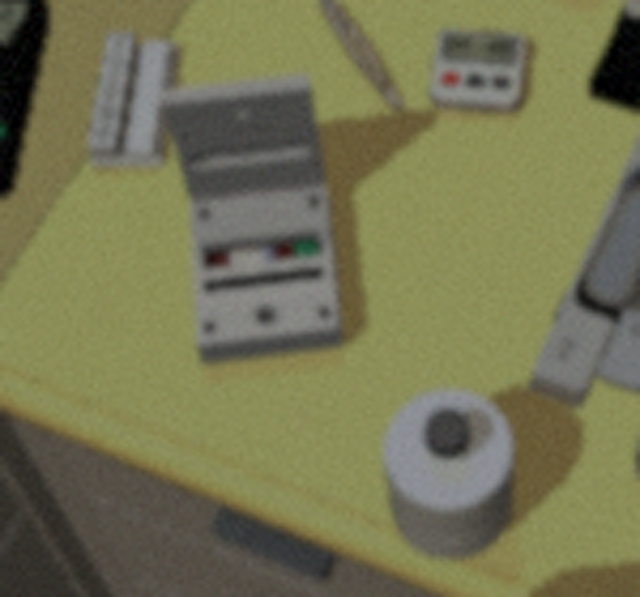

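View pics/sd0.png

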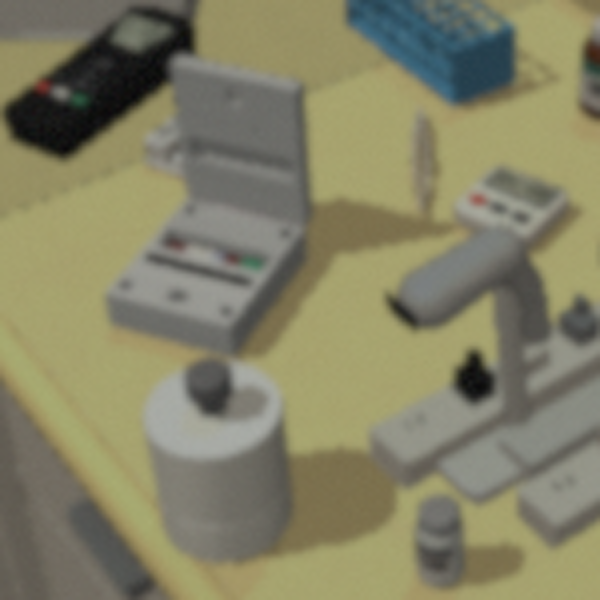

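```bash
cat >> h.py <<'E'
def ray(c,u,v):
    f=c['pixels'].shape[0]/2/np.tan(np.radians(float(c['vertical_fov']))/2)
    d=np.array([(u-c['cx'])/f,-(v-c['cy'])/f,-1.]); T=c['T']; d=T[:3,:3]@d
    return T[:3,3],d/np.linalg.norm(d)
def proj(c,p):
    f=c['pixels'].shape[0]/2/np.tan(np.radians(float(c['vertical_fov']))/2)
    T=c['T']; q=T[:3,:3].T@(np.array(p)-T[:3,3]); return np.array([c['cx']+f*q[0]/-q[2], c['cy']-f*q[1]/-q[2]])
def atz(c,u,v,z):
    o,d=ray(c,u,v); return o+d*(z-o[2])/d[2]
def tri(obs):
    A=np.zeros((3,3));b=np.zeros(3)
    for c,u,v in obs:
        o,d=ray(c,u,v); P=np.eye(3)-np.outer(d,d); A+=P;b+=P@o
    p=np.linalg.solve(A,b); return p,[np.round(proj(c,p)-[u,v],1).tolist() for c,u,v in obs]
def load(t): return dict(np.load(f'pics/{t}.npz'))
E
python3 - <<'E'
from h import *
S=load('scene0');D=load('side0')
s=lambda u,v:(140+u/4.267-.4,160+v/4.267-.4); d=lambda u,v:(130+u/4-.4,140+v/4-.4)
pts={'hole':((266,315),(178,296),.028),'knob':((447,432),(209,382),.107),'FL':((200,346),(110,293),.028),'FR':((340,330),(237,332),.028),
'BL':((192,192),(190,205),.028),'BR':((325,187),(303,228),.028),'uL':((164,92),(175,60),.13),'uR':((312,82),(303,85),.13),'capbottom':((452,553),(218,560),0)}
for k,(a,b,z) in pts.items():
    a=s(*a);b=d(*b)
    p,e=tri([(S,*a),(D,*b)]); print(k,np.round(p,4),e,np.round(atz(S,*a,z),4)[:2],np.round(atz(D,*b,z),4)[:2])
E
```

```text
hole [0.4001 0.3632 0.0294] [[0.0, -0.0], [-0.0, 0.0]] [0.4003 0.3639] [0.3999 0.3649]
knob [0.428  0.1973 0.1081] [[-0.1, 0.1], [0.1, -0.1]] [0.4285 0.1978] [0.4277 0.1982]
FL [0.3554 0.3696 0.0307] [[0.2, -0.5], [-0.4, 0.3]] [0.3546 0.3702] [0.356  0.3739]
FR [0.4355 0.3299 0.0221] [[0.3, -0.5], [-0.5, 0.4]] [0.4327 0.3262] [0.4373 0.3247]
BL [0.4087 0.4766 0.0191] [[-0.6, 1.1], [1.0, -0.7]] [0.4101 0.4732] [0.4071 0.4616]
BR [0.4839 0.4212 0.0309] [[0.0, -0.0], [-0.0, 0.0]] [0.4846 0.4228] [0.484  0.4251]
uL [0.4109 0.477  0.1387] [[-0.3, 0.5], [0.5, -0.4]] [0.4144 0.4842] [0.4085 0.4893]
uR [0.4911 0.4282 0.1416] [[0.2, -0.4], [-0.4, 0.3]] [0.4935 0.4351] [0.4922 0.4472]
capbottom [ 0.4163  0.1788 -0.0194] [[0.6, -1.3], [-1.3, 1.0]] [0.4093 0.1708] [0.4213 0.165 ]
```

```bash
python3 - <<'E'
from h import *
S=load('scene0');D=load('side0')
s=lambda u,v:(140+u/4.267-.4,160+v/4.267-.4); d=lambda u,v:(130+u/4-.4,140+v/4-.4)
for n,a,b in [('pot',(424,300),(373,375)),('turq knob',(387,226),(367,272)),('timer',(252,177),(258,191)),('vialtop',(295,262),d(438,512)),
 ('headtip',(276,244),d(400,300)),('lampL',(295,195),d(500,250))]:
    p,e=tri([(S,*a),(D,*b)]); print(n,np.round(p,3),e)
for p in [(0.53,.33,0),(.53,.33,.085),(.52,.22,0),(.71,.33,0),(.428,.198,.105),(.428,.198,0)]:
    print(p,proj(S,p),proj(D,p))
a=cv2.imread('pics/scene0.png')[150:300,230:350]
cv2.imwrite('pics/sc1.png',cv2.resize(a,(480,600),interpolation=cv2.INTER_CUBIC))
b=cv2.imread('pics/side0.png')[140:300,200:360]
cv2.imwrite('pics/sd1.png',cv2.resize(b,(600,600),interpolation=cv2.INTER_CUBIC))
E
```

```text
pot [ 0.739 -0.13   0.05 ] [[0.5, -0.9], [-1.2, 1.0]]
turq knob [0.796 0.061 0.085] [[0.3, -0.4], [-0.6, 0.4]]
timer [0.632 0.445 0.015] [[0.4, -0.6], [-0.6, 0.4]]
vialtop [0.544 0.137 0.053] [[0.0, -0.0], [-0.0, 0.0]]
headtip [0.517 0.174 0.164] [[3.8, -6.0], [-6.8, 4.6]]
lampL [0.605 0.237 0.163] [[-3.2, 6.2], [6.0, -5.3]]
(0.53, 0.33, 0) [247.4012941  222.41227591] [225.5130746 225.8856726]
(0.53, 0.33, 0.085) [246.70966232 207.19945406] [224.22730293 200.7396789 ]
(0.52, 0.22, 0) [267.69035797 252.21310502] [225.44859271 257.22576372]
(0.71, 0.33, 0) [295.27597671 191.52963882] [292.70512834 219.60356511]
(0.428, 0.198, 0.105) [244.16148233 261.25206851] [182.10199804 235.81990316]
(0.428, 0.198, 0) [245.29958607 277.21169648] [186.90346934 268.22954111]
```

View pics/sc1.png

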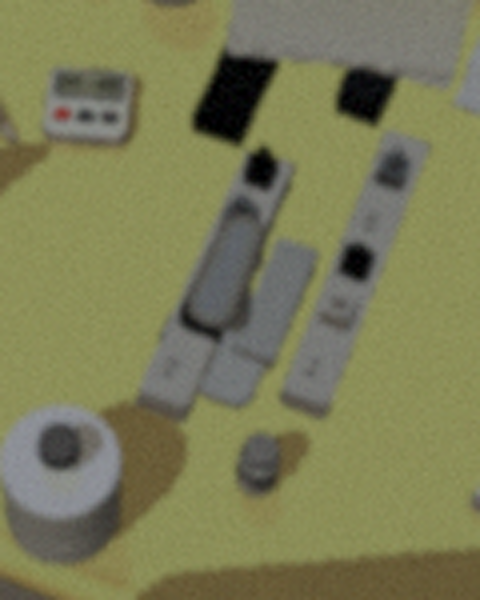

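View pics/sd1.png

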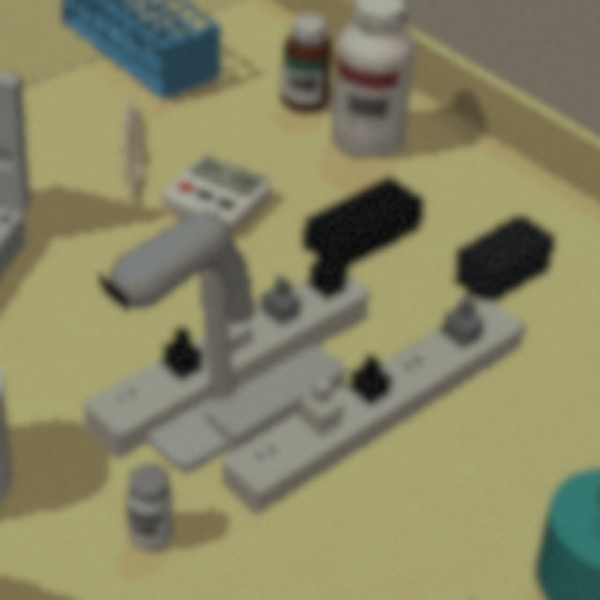

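```bash
python3 - <<'E'
from h import *
S=load('scene0');D=load('side0')
for n,a,b in [('front',(280.5,229),(231,216)),('rear',(291,203),(258,203))]:
    p,e=tri([(S,*a),(D,*b)]); print(n,np.round(p,3),e)
o=get_obs()
E
```

```text
front [0.536 0.196 0.152] [[-0.2, 0.4], [0.4, -0.3]]
rear [0.603 0.239 0.147] [[-0.8, 1.4], [1.4, -1.1]]
```

```bash
cat >> h.py <<'E'
def head(q):
    from scipy.spatial.transform import Rotation as R
    m=R.from_quat(q).as_matrix(); return np.degrees(np.arctan2(m[1,1],m[0,1])),m
def plan(targets,frm=None):
    """targets (x,y,z,h deg) tcp; frm = commanded (x,y,z,h)"""
    o=get_obs(); hh,m=head(o['tool_rot'])
    if frm is None: frm=(*o['position'],hh)
    h=np.radians(frm[3]); X=np.array([-np.sin(h),np.cos(h),0]);Y=np.array([np.cos(h),np.sin(h),0]);Z=np.array([0,0,-1])
    for t in targets:
        d=np.array(t[:3])-np.array(frm[:3]); print(np.round([d@X,d@Y,d@Z],4).tolist(), round(np.radians(frm[3]-t[3]),3))
def st():
    o=get_obs(); print('t',round(o['time'],2),'pos',np.round(o['position'],4),'h',round(head(o['tool_rot'])[0],2),'F',np.round(o['ft_force'],1),'M',np.round(o['moment'],2),'w',round(o['grip_width'],4),'q',np.round(o['q'],2), 'zax',np.round(head(o['tool_rot'])[1][:,2],3))
E
python3 - <<'E'
from h import *
st()
plan([(.28,-.45,.37,-45),(.38,-.2,.37,-10),(.40,0,.37,25),(.428,.198,.37,60)],(.208,-.589,.405,-70.5))
E
```

```text
t 0.15 pos [ 0.2083 -0.589   0.404 ] h -70.53 F [-0.7  0.4 -0.6] M [-0.03  0.04  0.01] w 0.0871 q [-1.41  0.53  1.43 -0.    1.18 -0.18] zax [-0.     0.002 -1.   ]
[0.1143, -0.107, 0.035] -0.445
[0.292, -0.3093, 0.035] -1.056
[0.3776, -0.4911, 0.035] -1.667
[0.4701, -0.6684, 0.035] -2.278
```

Emit:
servo_tool(steps=[0.06, 0.114, -0.107, 0.035, -0.45, 0.06, 0.114, -0.107, 0.035, -0.45, 0.06, 0.114, -0.107, 0.035, -0.45, 0.06, 0.292, -0.309, 0.035, -1.06, 0.06, 0.292, -0.309, 0.035, -1.06, 0.06, 0.292, -0.309, 0.035, -1.06, 0.06, 0.292, -0.309, 0.035, -1.06, 0.06, 0.292, -0.309, 0.035, -1.06, 0.06, 0.378, -0.491, 0.035, -1.67, 0.06, 0.378, -0.491, 0.035, -1.67, 0.06, 0.378, -0.491, 0.035, -1.67, 0.06, 0.378, -0.491, 0.035, -1.67], force=20)

```text
time: 1.65
position: [0.4002, 0.0029, 0.3697]
tool_rot: [0.533, 0.846, -0.0, -0.001]
ft_force: [-0.0, -0.6, 0.5]
grip_width: 0.0603
```

```bash
python3 - <<'E'
from h import *
st()
plan([(.428,.198,.37,60),(.428,.198,.271,60)],(.40,0,.37,25))
E
```

```text
t 1.65 pos [0.4002 0.0029 0.3697] h 25.58 F [-0.  -0.6  0.5] M [-0.01 -0.12 -0.01] w 0.0603 q [-0.27  0.29  2.01  0.    0.85 -0.72] zax [-0.001  0.001 -1.   ]
[0.1676, 0.1091, 0.0] -0.611
[0.1676, 0.1091, 0.099] -0.611
```

Emit:
servo_tool(steps=[0.06, 0.168, 0.109, 0.0, -0.61, 0.06, 0.168, 0.109, 0.0, -0.61, 0.06, 0.168, 0.109, 0.0, -0.61, 0.06, 0.168, 0.109, 0.0, -0.61, 0.06, 0.168, 0.109, 0.0, -0.61])

```text
time: 2.28
position: [0.4285, 0.198, 0.3695]
tool_rot: [0.258, 0.966, -0.0, -0.0]
ft_force: [-0.3, -1.6, -0.5]
grip_width: 0.0603
```

```bash
python3 - <<'E'
from h import *
st()
c=snap('wrist','w1'); print(np.round(c['T'],3).tolist()); print(proj(c,(.428,.198,.105)),proj(c,(.400,.364,.028)))
E
```

```text
t 2.27 pos [0.4285 0.198  0.3695] h 60.11 F [-0.3 -1.6 -0.5] M [ 0.02 -0.15 -0.01] w 0.0603 q [ 0.2   0.38  1.84 -0.    0.92 -0.85] zax [-0.    -0.001 -1.   ]
[[0.499, -0.828, -0.256, 0.358], [0.867, 0.476, 0.148, 0.24], [-0.001, -0.296, 0.955, 0.349], [0.0, 0.0, 0.0, 1.0]]
[254.67843457 198.18179068] [388.63783215  68.68374238]
```

View pics/w1.png

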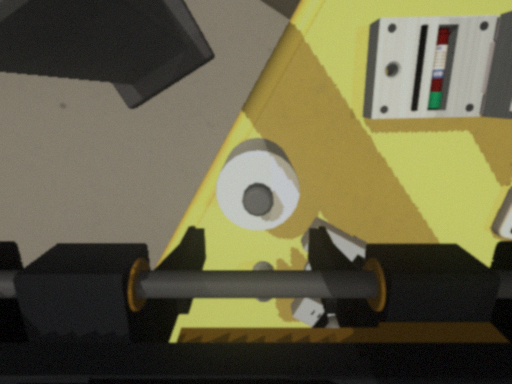

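Wrist view: the white cap with its grey knob is at (258,199), almost centred between the fingers (205 and 309). The carrier hole is at (393,69), with the tube in its trough at (438,65). I'm descending onto the knob.

Emit:
servo_tool(steps=[0.06, 0.0, 0.001, 0.05, 0, 0.06, 0.0, 0.001, 0.08, 0, 0.05, 0.0, 0.001, 0.1, 0, 0.05, 0.0, 0.001, 0.1, 0, 0.02, 0, 0.001, 0.1, 0, 0.02, 0, 0.001, 0.1, 0, 0.02, 0, 0.001, 0.1, 0, 0.02, 0, 0.001, 0.1, 0], force=20)

```text
time: 3.32
position: [0.4289, 0.1988, 0.2699]
tool_rot: [0.258, 0.966, 0.0, 0.0]
ft_force: [0.0, -0.8, 0.6]
grip_width: 0.0255
```

```bash
python3 - <<'E'
from h import *
st()
E
```

```text
t 3.33 pos [0.4289 0.1988 0.2699] h 60.1 F [ 0.  -0.8  0.6] M [-0.12 -0.18 -0.01] w 0.0255 q [ 0.2   0.56  1.93 -0.    0.66 -0.85] zax [ 0. -0. -1.]
```

Emit:
servo_tool(steps=[0.02, 0, 0, -0.03, 0, 0.02, 0, 0, -0.06, 0, 0.02, 0, 0, -0.08, 0, 0.02, 0, 0, -0.08, 0])

```text
time: 3.82
position: [0.429, 0.1992, 0.3509]
tool_rot: [0.258, 0.966, 0.001, 0.002]
ft_force: [-0.0, -0.7, -1.6]
grip_width: 0.0252
```

```bash
python3 - <<'E'
from h import *
st()
c=snap('side','s2');cv2.imwrite('pics/s2c.png',cv2.resize(c['pixels'][100:300,80:280],(600,600),interpolation=cv2.INTER_CUBIC))
E
```

```text
t 3.83 pos [0.429  0.1992 0.3509] h 60.13 F [-0.  -0.7 -1.6] M [ 0.1  -0.17  0.06] w 0.0252 q [ 0.2   0.41  1.86 -0.    0.87 -0.85] zax [ 0.003  0.001 -1.   ]
```

View pics/s2c.png

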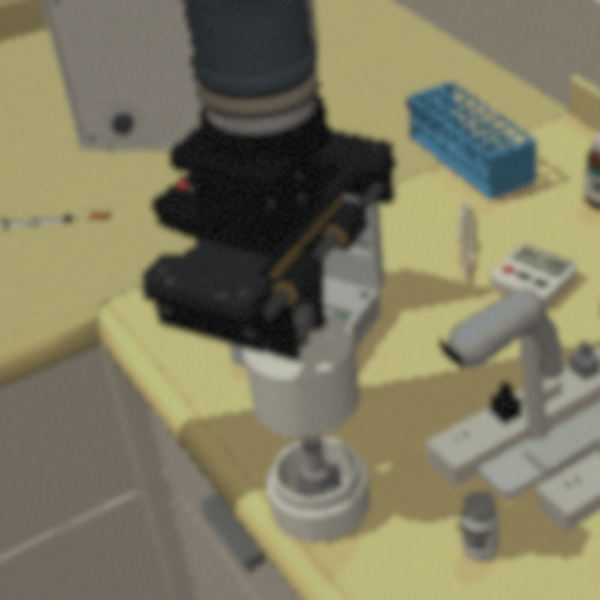

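The cap is lifted and hanging level, and the pin stands in the canister. Next I carry the cap to the free spot.

Emit:
servo_tool(steps=[0.02, -0.007, 0.055, 0.0, 0, 0.02, -0.015, 0.11, 0.0, 0, 0.02, -0.022, 0.164, 0, 0, 0.02, -0.022, 0.164, 0.04, 0, 0.02, -0.022, 0.164, 0.08, 0, 0.02, -0.022, 0.164, 0.1, 0, 0.02, -0.022, 0.164, 0.107, 0, 0.02, -0.022, 0.164, 0.109, 0, 0.02, -0.022, 0.164, 0.109, 0])

```text
time: 5.0
position: [0.5294, 0.3301, 0.2407]
tool_rot: [0.258, 0.966, -0.0, -0.0]
ft_force: [0.7, 0.3, -0.9]
grip_width: 0.0253
```

```bash
python3 - <<'E'
from h import *
st()
c=snap('side','s3');cv2.imwrite('pics/s3c.png',cv2.resize(c['pixels'][100:300,80:280],(600,600),interpolation=cv2.INTER_CUBIC))
E
```

```text
t 5.0 pos [0.5294 0.3301 0.2407] h 60.11 F [ 0.7  0.3 -0.9] M [ 0.04 -0.16 -0.02] w 0.0253 q [ 0.38  0.74  1.56  0.    0.85 -0.67] zax [-0. -0. -1.]
```

View pics/s3c.png

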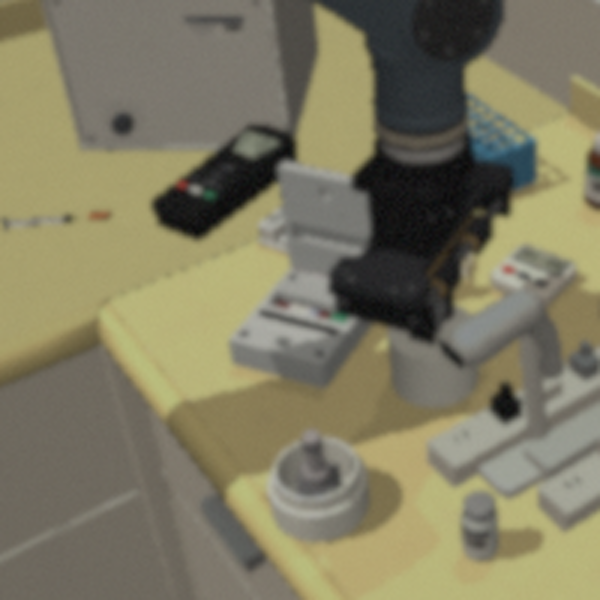

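Emit:
servo_tool(steps=[0.02, 0, 0, 0.0015, 0, 0.02, 0, 0, 0.0015, 0, 0.045, 0, 0, 0.0015, 0, 0.045, 0, 0, 0.0015, 0, 0.045, 0, 0, -0.02, 0, 0.045, 0, 0, -0.08, 0, 0.045, 0, 0, -0.12, 0, 0.045, 0, 0, -0.12, 0])

```text
time: 6.05
position: [0.5306, 0.3306, 0.3646]
tool_rot: [0.258, 0.966, 0.003, 0.003]
ft_force: [-1.0, 0.5, -0.6]
grip_width: 0.045
```

```bash
python3 - <<'E'
from h import *
st()
c=snap('side','s4');cv2.imwrite('pics/s4c.png',cv2.resize(c['pixels'][100:300,80:280],(600,600),interpolation=cv2.INTER_CUBIC))
c=snap('wrist','w4')
E
```

```text
t 6.05 pos [0.5306 0.3306 0.3646] h 60.11 F [-1.   0.5 -0.6] M [ 0.09 -0.16  0.06] w 0.045 q [ 0.38  0.57  1.47  0.    1.09 -0.67] zax [ 0.008  0.003 -1.   ]
```

View pics/s4c.png

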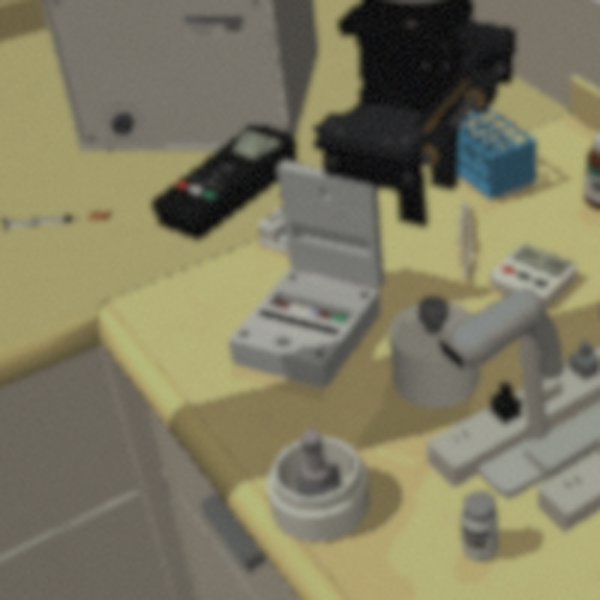

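View pics/w4.png

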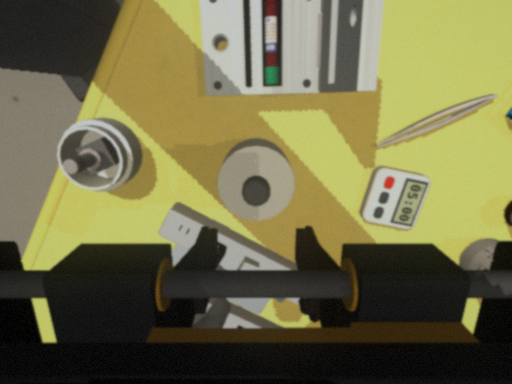

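```bash
python3 - <<'E'
from h import *
a=cv2.imread('pics/w4.png')[0:120,190:390]; cv2.imwrite('pics/w4c.png',cv2.resize(a,(800,480),interpolation=cv2.INTER_CUBIC))
a=cv2.imread('pics/w1.png')[0:130,352:512]; cv2.imwrite('pics/w1c.png',cv2.resize(a,(640,520),interpolation=cv2.INTER_CUBIC))
E
```

```text
(no output)
```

View pics/w4c.png

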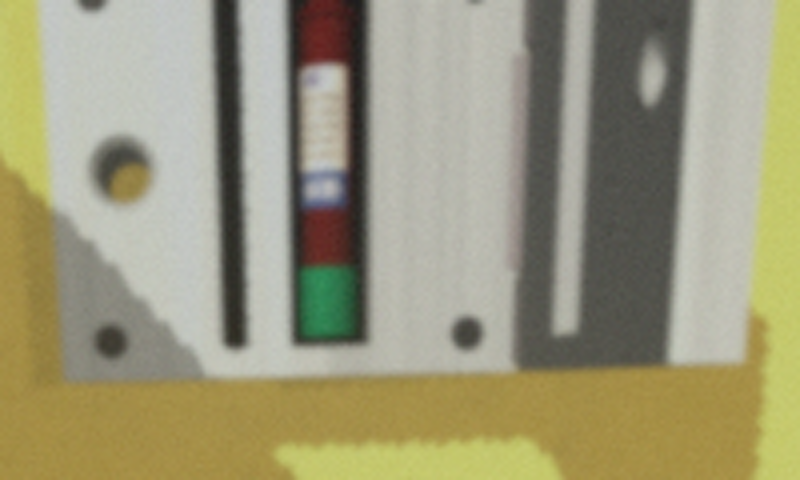

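View pics/w1c.png

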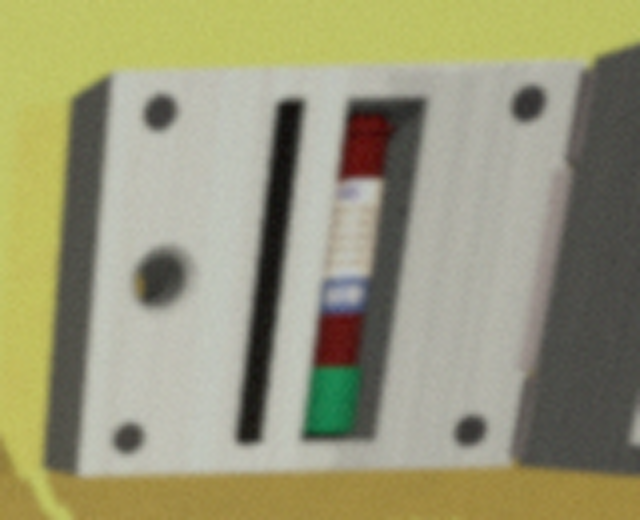

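```bash
python3 - <<'E'
from h import *
from scipy.optimize import least_squares
S=load('scene0');D=load('side0');W1=load('w1');W4=load('w4')
H=(-43,0);FL=(-60,46);FR=(-60,-46);BL=(50,46);BR=(50,-46)
obs=[]
def add(n,c,off,sc,L):
    for p,uv in L: obs.append((n,c,p,(off[0]+uv[0]/sc-.4,off[1]+uv[1]/sc-.4)))
add('S',S,(140,160),4.267,[(H,(266,315)),(FL,(200,346)),(FR,(340,330)),(BL,(192,192)),(BR,(325,187))])
add('D',D,(130,140),4,[(H,(178,296)),(FL,(110,293)),(FR,(237,332)),(BL,(190,205)),(BR,(303,228))])
add('W1',W1,(352,0),4,[(H,(163,277)),(FL,(112,75)),(FR,(79,475)),(BL,(582,63)),(BR,(515,465)),((-4.5,39),(350,100)),((14.5,39),(427,98)),((-4.5,-39),(303,438)),((14.5,-39),(374,437))])
add('W4',W4,(190,0),4,[(H,(121,170)),(FR,(66,380)),(BR,(517,369)),((-4.5,-39),(293,344)),((14.5,-39),(367,344))])
def pt(x,p):
    c,s=np.cos(x[2]),np.sin(x[2]); a,b=np.array(p)/1000; return (x[0]+c*a-s*b,x[1]+s*a+c*b,.028)
def fit(sel):
    o=[q for q in obs if q[0] in sel]
    f=lambda x:np.concatenate([proj(c,pt(x,p))-uv for _,c,p,uv in o])
    r=least_squares(f,[.42,.4,1.04],loss='soft_l1'); return r.x,f(r.x).reshape(-1,2)
for sel in [['S'],['D'],['W1'],['W4'],['W1','W4'],['S','D','W1','W4']]:
    x,e=fit(sel); print(sel,np.round(x[:2],4),round(np.degrees(x[2]),2),'hole',np.round(pt(x,H)[:2],4),'rms',round(np.sqrt((e**2).mean()),2))
print(np.round(e,1).tolist())
E
```

```text
['S'] [0.4223 0.4016] 60.69 hole [0.4012 0.3642] rms 0.72
['D'] [0.4231 0.4015] 62.09 hole [0.403  0.3635] rms 0.82
['W1'] [0.4235 0.4047] 61.58 hole [0.403  0.3669] rms 0.8
['W4'] [0.4229 0.4053] 61.46 hole [0.4024 0.3675] rms 0.39
['W1', 'W4'] [0.4232 0.4049] 61.57 hole [0.4027 0.3671] rms 0.75
['S', 'D', 'W1', 'W4'] [0.4231 0.4048] 61.58 hole [0.4027 0.367 ] rms 0.86
[[0.1, -1.2], [-0.8, -0.9], [-0.1, -1.5], [-0.6, 1.2], [0.1, -1.4], [1.1, -0.6], [-0.7, 0.1], [-0.9, -1.3], [-0.2, -1.9], [1.2, -0.5], [0.2, 0.8], [-0.2, -1.3], [-0.3, 0.2], [1.4, -1.8], [-0.6, -0.2], [-0.8, -0.9], [0.4, -1.0], [-0.6, 0.9], [0.6, 0.6], [0.0, 0.8], [-0.8, 0.7], [-0.4, 0.4], [-0.6, 0.6], [0.6, 0.0]]
```

```bash
cat > clam.py <<'E'
from h import *
x0=np.array([.4230,.4042]); yaw=61.5
def W(xc,yc,z): 
    c,s=np.cos(np.radians(yaw)),np.sin(np.radians(yaw)); return (x0[0]+c*xc-s*yc,x0[1]+s*xc+c*yc,z)
r=.085
def P(t): return (.05-r*np.cos(t)+.012*np.sin(t)+.013, .028+r*np.sin(t)+.012*np.cos(t)+.1822)
E
python3 - <<'E'
from clam import *
st()
tg=[(*W(.115,0,.361),61.5),(*W(.115,0,.2925),61.5)]
print(np.round(tg,4).tolist())
plan(tg,(.53,.33,.361,60))
S=(*W(.115,0,.2925),61.5)
for t in [1.75,1.6,1.45,1.3,1.15,1.0,.85,.7,.55,.4,.25,.12,.05]:
    a=P(t); print(t,end=' ');plan([(*W(a[0],0,a[1]),61.5)],S)
E
```

```text
t 6.15 pos [0.5293 0.33   0.3606] h 60.1 F [-0.1 -0.4 -0.6] M [ 0.07 -0.16 -0.02] w 0.0449 q [ 0.38  0.58  1.48 -0.    1.09 -0.67] zax [-0. -0. -1.]
[[0.4779, 0.5053, 0.361, 61.5], [0.4779, 0.5053, 0.2925, 61.5]]
[0.1328, 0.1257, 0.0] -0.026
[0.1328, 0.1257, 0.0685] -0.026
1.75 [-0.0, -0.025, 0.0008] 0.0
1.6 [0.0, -0.0375, -0.0023] 0.0
1.45 [0.0, -0.0503, -0.0035] 0.0
1.3 [0.0, -0.0632, -0.0028] 0.0
1.15 [-0.0, -0.0758, -0.0002] 0.0
1.0 [-0.0, -0.0878, 0.0043] 0.0
0.85 [-0.0, -0.0991, 0.0105] 0.0
0.7 [-0.0, -0.1093, 0.0184] 0.0
0.55 [0.0, -0.1182, 0.0276] 0.0
0.4 [0.0, -0.1256, 0.0381] 0.0
0.25 [-0.0, -0.1314, 0.0496] 0.0
0.12 [0.0, -0.135, 0.0602] 0.0
0.05 [-0.0, -0.1363, 0.0661] 0.0
```

Emit:
servo_tool(steps=[0.03, 0.045, 0.042, 0, -0.026, 0.02, 0.09, 0.084, 0, -0.026, 0.0, 0.133, 0.126, 0, -0.026, 0.0, 0.133, 0.126, 0, -0.026, 0, 0.133, 0.126, 0.035, -0.026, 0, 0.133, 0.126, 0.0685, -0.026, 0, 0.133, 0.126, 0.0685, -0.026])

```text
time: 7.02
position: [0.4761, 0.5036, 0.2872]
tool_rot: [0.246, 0.969, -0.005, -0.003]
ft_force: [0.2, -0.4, 0.6]
grip_width: 0.0001
```

```bash
python3 - <<'E'
from h import *
st()
c=snap('side','s5');cv2.imwrite('pics/s5c.png',cv2.resize(c['pixels'][80:280,80:280],(600,600),interpolation=cv2.INTER_CUBIC))
c=snap('wrist','w5')
E
```

```text
t 7.03 pos [0.4761 0.5036 0.2872] h 61.55 F [ 0.2 -0.4  0.6] M [ 0.06 -0.1   0.  ] w 0.0001 q [ 0.65  0.75  1.34 -0.    1.06 -0.42] zax [-0.009 -0.007 -1.   ]
```

View pics/s5c.png

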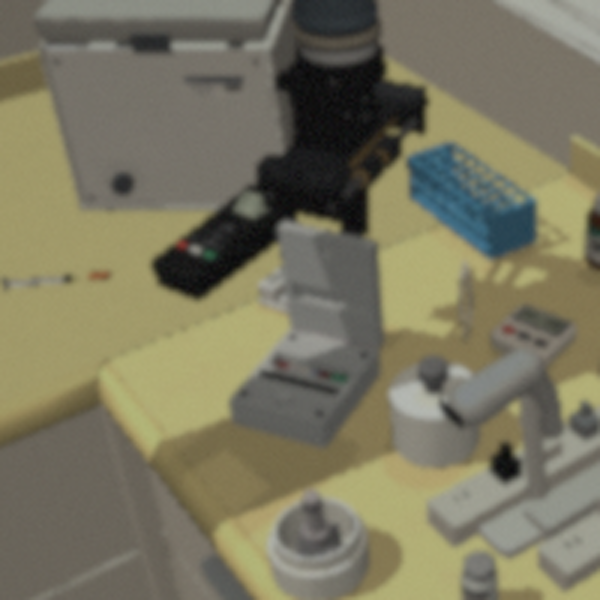

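View pics/w5.png

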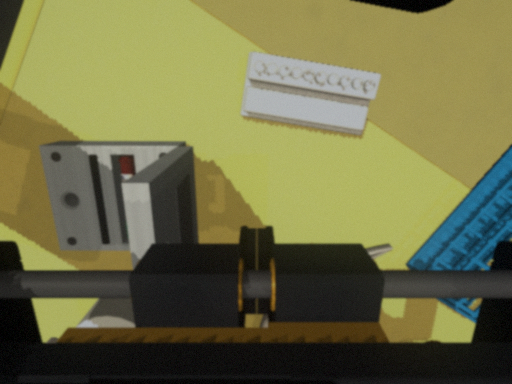

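Fingers are shut and hang behind the upright half (plate top edge at about (160,200), fingertips at (256,240)), with clearance. I start the swing.

Emit:
servo_tool(steps=[0, 0, -0.013, 0, 0, 0, 0, -0.025, 0, 0, 0, 0, -0.0375, -0.002, 0, 0, 0, -0.044, -0.003, 0, 0, 0, -0.05, -0.0035, 0, 0, 0, -0.057, -0.003, 0, 0, 0, -0.063, -0.003, 0, 0, 0, -0.07, -0.0015, 0, 0, 0, -0.076, 0, 0, 0, 0, -0.082, 0.002, 0, 0, 0, -0.088, 0.0045, 0, 0, 0, -0.088, 0.0045, 0])

```text
time: 8.62
position: [0.4347, 0.4276, 0.2871]
tool_rot: [0.245, 0.969, -0.001, -0.001]
ft_force: [-1.0, -0.1, 0.1]
grip_width: 0.0007
```

```bash
python3 - <<'E'
from h import *
st()
c=snap('side','s6');cv2.imwrite('pics/s6c.png',cv2.resize(c['pixels'][80:280,80:280],(600,600),interpolation=cv2.INTER_CUBIC))
E
```

```text
t 8.62 pos [0.4347 0.4276 0.2871] h 61.58 F [-1.  -0.1  0.1] M [ 0.09 -0.17 -0.03] w 0.0007 q [ 0.59  0.66  1.57 -0.    0.92 -0.48] zax [-0.002 -0.002 -1.   ]
```

View pics/s6c.png

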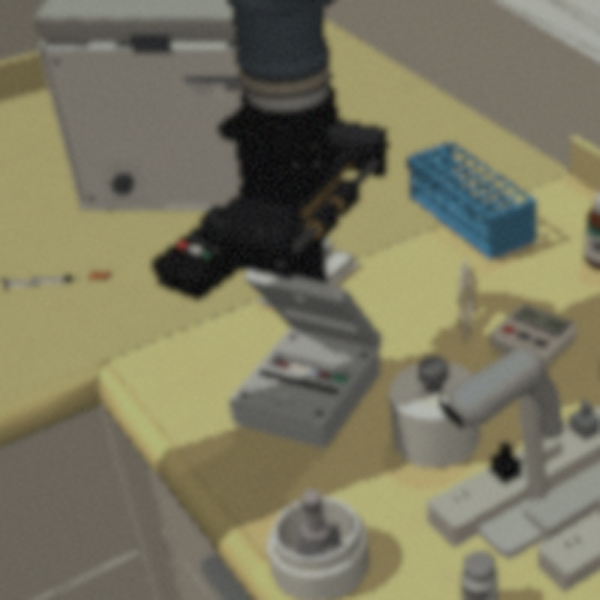

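Closing as planned. I'll finish the arc (offsets relative to θ = 1.0).

Emit:
servo_tool(steps=[0, 0, -0.006, 0.003, 0, 0, 0, -0.0113, 0.006, 0, 0, 0, -0.0165, 0.01, 0, 0, 0, -0.0215, 0.014, 0, 0, 0, -0.026, 0.0185, 0, 0, 0, -0.0304, 0.0235, 0, 0, 0, -0.034, 0.0285, 0, 0, 0, -0.038, 0.034, 0, 0, 0, -0.041, 0.04, 0, 0, 0, -0.0436, 0.0455, 0, 0, 0, -0.046, 0.051, 0, 0, 0, -0.047, 0.056, 0])

```text
time: 10.18
position: [0.4128, 0.3868, 0.2313]
tool_rot: [0.245, 0.969, -0.0, -0.0]
ft_force: [-0.4, -1.0, 1.8]
grip_width: 0.0002
```

```bash
python3 - <<'E'
from h import *
st()
E
```

```text
t 10.18 pos [0.4128 0.3868 0.2313] h 61.6 F [-0.4 -1.   1.8] M [ 0.   -0.12  0.02] w 0.0002 q [ 0.56  0.7   1.71 -0.    0.73 -0.52] zax [-0. -0. -1.]
```

Emit:
servo_tool(steps=[0, 0, -0.001, 0.003, 0, 0, 0, -0.001, 0.005, 0, 0, 0, -0.001, 0.0065, 0, 0, 0, -0.001, 0.0075, 0, 0, 0, -0.001, 0.0075, 0])

```text
time: 10.8
position: [0.4123, 0.3859, 0.2245]
tool_rot: [0.245, 0.969, -0.0, -0.0]
ft_force: [-1.0, -2.0, 3.7]
grip_width: 0.0006
```

```bash
python3 - <<'E'
from h import *
st()
c=snap('side','s7');cv2.imwrite('pics/s7c.png',cv2.resize(c['pixels'][80:280,80:280],(600,600),interpolation=cv2.INTER_CUBIC))
E
```

```text
t 10.8 pos [0.4123 0.3859 0.2245] h 61.6 F [-1.  -2.   3.7] M [-0.26 -0.01 -0.  ] w 0.0006 q [ 0.55  0.71  1.72 -0.    0.71 -0.52] zax [-0. -0. -1.]
```

View pics/s7c.png

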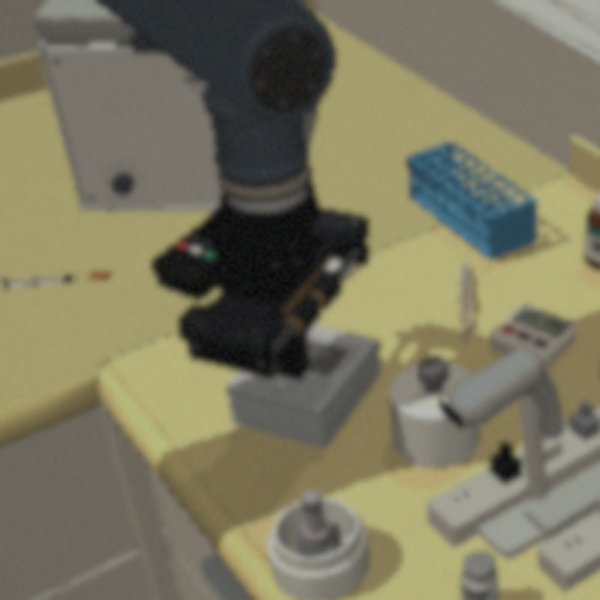

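```bash
python3 - <<'E'
from h import *
plan([(.413,.3857,.33,61.5),(.4025,.366,.33,61.5),(.4285,.199,.33,61.5)],(.413,.3857,.2245,61.5))
E
```

```text
[0.0, 0.0, -0.1055] 0.0
[-0.0002, -0.0223, -0.1055] 0.0
[-0.1027, -0.1567, -0.1055] 0.0
```

Emit:
servo_tool(steps=[0, 0, 0, -0.05, 0, 0, 0, 0, -0.1, 0, 0.04, 0, -0.0225, -0.1055, 0, 0.04, 0, -0.0225, -0.1055, 0, 0.04, 0, -0.0225, -0.1055, 0])

```text
time: 11.48
position: [0.402, 0.3666, 0.3292]
tool_rot: [0.246, 0.969, 0.0, -0.0]
ft_force: [-0.4, 0.3, -0.1]
grip_width: 0.0224
```

```bash
python3 - <<'E'
from h import *
st()
c=snap('wrist','w8'); print(proj(c,(.4025,.366,.0435))); st()
E
```

```text
t 11.47 pos [0.402  0.3666 0.3292] h 61.57 F [-0.4  0.3 -0.1] M [ 0.04 -0.15 -0.02] w 0.0224 q [ 0.53  0.52  1.71  0.    0.91 -0.54] zax [-0.  0. -1.]
[254.4312188  192.07034072]
t 11.53 pos [0.4021 0.3667 0.3289] h 61.59 F [ 1.  -0.3 -0.8] M [ 0.1  -0.16 -0.03] w 0.0266 q [ 0.53  0.52  1.71  0.    0.91 -0.54] zax [-0.  0. -1.]
```

View pics/w8.png

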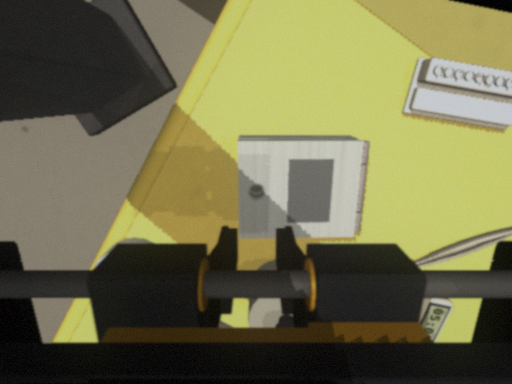

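Emit:
servo_tool(steps=[0.04, -0.034, -0.045, 0, 0, 0.04, -0.068, -0.09, 0, 0, 0.04, -0.1027, -0.1345, 0, 0, 0.04, -0.1027, -0.1345, 0, 0, 0.04, -0.1027, -0.1345, 0, 0])

```text
time: 12.15
position: [0.4286, 0.1994, 0.3292]
tool_rot: [0.246, 0.969, 0.0, -0.0]
ft_force: [-0.5, 0.3, 0.3]
grip_width: 0.0401
```

```bash
python3 - <<'E'
from h import *
st()
c=snap('wrist','w9'); print(proj(c,(.4285,.199,.076)),proj(c,(.4285,.199,.042)),proj(c,(.4285,.199,.0)))
cv2.imwrite('pics/w9c.png',cv2.resize(c['pixels'][120:280,170:340],(680,640)[:2] if 0 else (600,565),interpolation=cv2.INTER_CUBIC))
cv2.imwrite('pics/w8c.png',cv2.resize(cv2.imread('pics/w8.png')[120:260,190:390],(800,560),interpolation=cv2.INTER_CUBIC))
E
```

```text
t 12.15 pos [0.4286 0.1994 0.3292] h 61.54 F [-0.5  0.3  0.3] M [ 0.05 -0.13  0.02] w 0.0401 q [ 0.2   0.45  1.88  0.    0.81 -0.88] zax [-0.001  0.    -1.   ]
[254.08244051 203.54634023] [254.33540534 191.09171011] [254.57674388 179.20949616]
```

View pics/w9c.png

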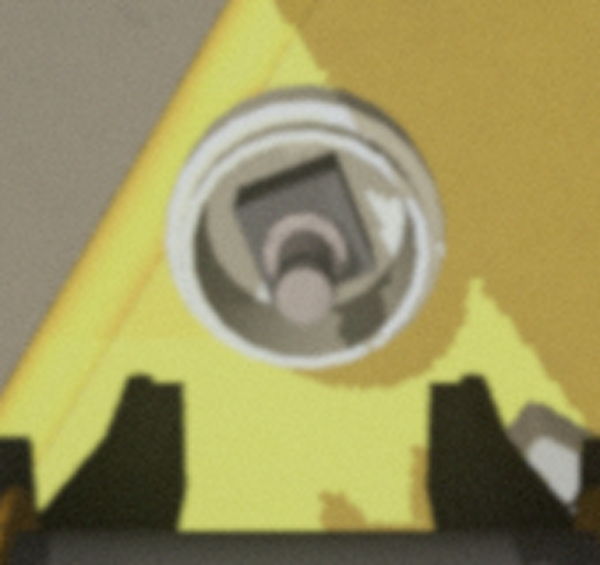

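View pics/w8c.png

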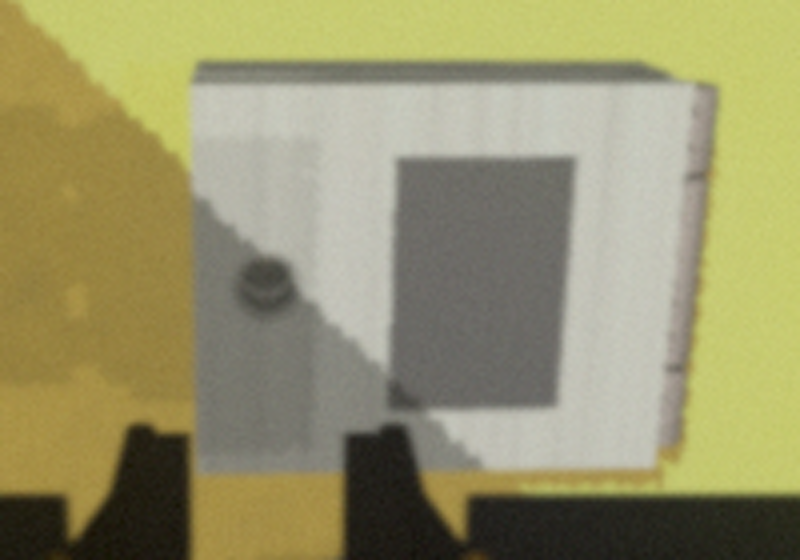

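Pin top is at (255.5,203) and the clam hole at (256,190.6) from the matching pose. The finger centre is at about (257). I go down on the pin.

Emit:
servo_tool(steps=[0.036, 0, 0, 0.04, 0, 0.036, 0, 0, 0.075, 0, 0.036, 0, 0, 0.095, 0, 0.036, 0, 0, 0.101, 0, 0.036, 0, 0, 0.101, 0])

```text
time: 12.82
position: [0.428, 0.2001, 0.2286]
tool_rot: [0.244, 0.97, 0.0, -0.0]
ft_force: [0.1, 0.1, -0.3]
grip_width: 0.0359
```

```bash
python3 - <<'E'
from h import *
st()
c=snap('wrist','w10');cv2.imwrite('pics/w10c.png',cv2.resize(c['pixels'][150:330,170:340],(570,600),interpolation=cv2.INTER_CUBIC))
E
```

```text
t 12.82 pos [0.428  0.2001 0.2286] h 61.7 F [ 0.1  0.1 -0.3] M [ 0.1  -0.11  0.02] w 0.0359 q [ 0.2   0.64  1.95  0.    0.55 -0.88] zax [-0.  0. -1.]
```

View pics/w10c.png

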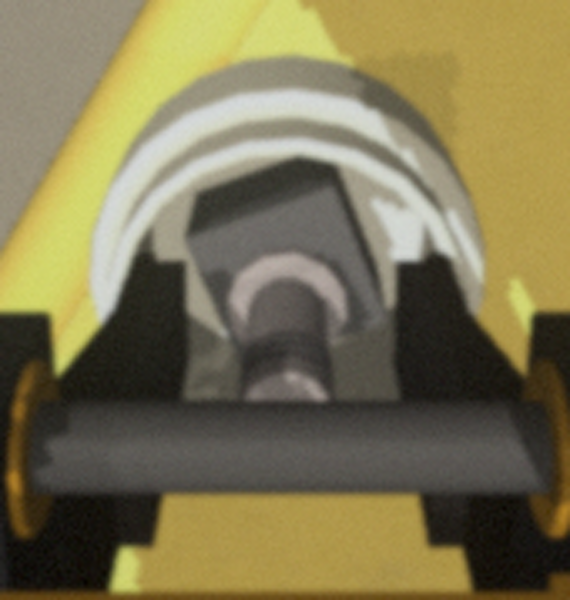

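Emit:
servo_tool(steps=[0.025, 0, -0.0006, 0, 0, 0.01, 0, -0.0006, 0, 0, 0.01, 0, -0.0006, 0, 0, 0.01, 0, -0.0006, 0, 0, 0.01, 0, -0.0006, 0, 0], force=40)

```text
time: 13.5
position: [0.4279, 0.1985, 0.229]
tool_rot: [0.245, 0.969, 0.0, 0.0]
ft_force: [0.4, -0.5, 3.4]
grip_width: 0.0125
```

```bash
python3 - <<'E'
from h import *
st()
E
```

```text
t 13.5 pos [0.4279 0.1985 0.229 ] h 61.59 F [ 0.4 -0.5  3.4] M [-0.05 -0.12 -0.  ] w 0.0125 q [ 0.2   0.64  1.95 -0.    0.55 -0.88] zax [ 0.001  0.    -1.   ]
```

Emit:
servo_tool(steps=[0.005, 0, 0, -0.03, 0, 0.005, 0, 0, -0.06, 0, 0.005, 0, 0, -0.08, 0, 0.005, 0, 0, -0.08, 0, 0.005, 0.035, 0.045, -0.08, 0, 0.005, 0.07, 0.09, -0.08, 0, 0.005, 0.1035, 0.1348, -0.08, 0, 0.005, 0.1035, 0.1348, -0.08, 0, 0.005, 0.1035, 0.1348, -0.065, 0, 0.005, 0.1035, 0.1348, -0.055, 0, 0.005, 0.1035, 0.1348, -0.055, 0])

```text
time: 14.88
position: [0.4009, 0.3649, 0.2821]
tool_rot: [0.246, 0.969, -0.001, -0.001]
ft_force: [0.5, 0.4, 0.5]
grip_width: 0.0128
```

```bash
python3 - <<'E'
from h import *
st()
c=snap('wrist','w11');cv2.imwrite('pics/w11c.png',cv2.resize(c['pixels'][150:330,170:340],(570,600),interpolation=cv2.INTER_CUBIC))
c=snap('side','s11');cv2.imwrite('pics/s11c.png',cv2.resize(c['pixels'][130:260,110:240],(600,600),interpolation=cv2.INTER_CUBIC))
c=snap('scene','c11');cv2.imwrite('pics/c11c.png',cv2.resize(c['pixels'][150:280,150:280],(600,600),interpolation=cv2.INTER_CUBIC))
E
```

```text
t 14.88 pos [0.4009 0.3649 0.2821] h 61.48 F [0.5 0.4 0.5] M [ 0.06 -0.17  0.02] w 0.0128 q [ 0.53  0.6   1.75 -0.    0.8  -0.54] zax [-0.003 -0.002 -1.   ]
```

View pics/w11c.png

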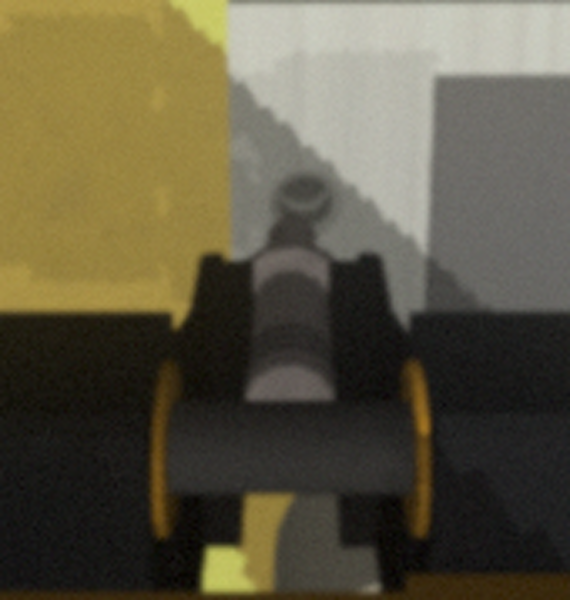

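View pics/s11c.png

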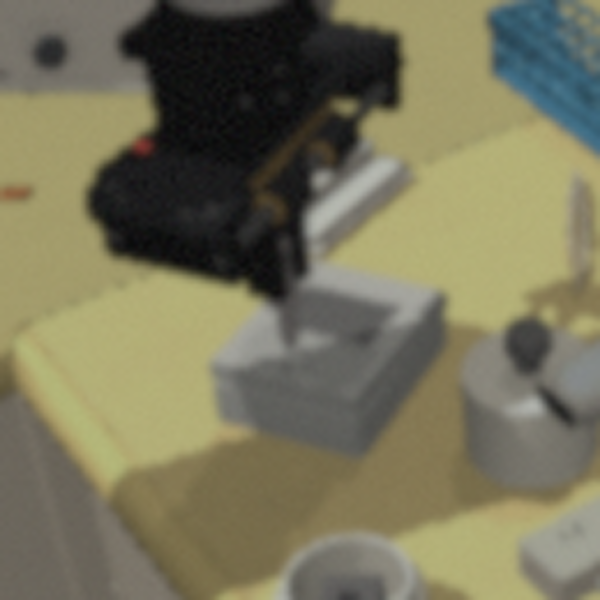

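View pics/c11c.png

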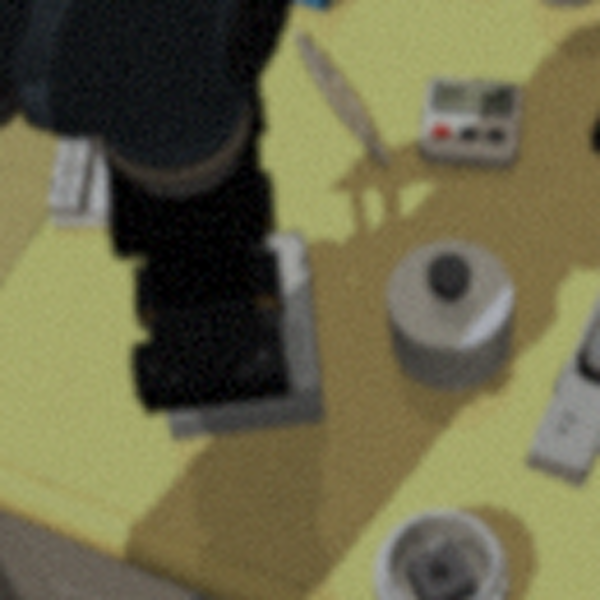

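```bash
python3 - <<'E'
from h import *
c=snap('wrist','w12');st();
cv2.imwrite('pics/w12c.png',cv2.resize(c['pixels'][180:270,215:305],(600,600),interpolation=cv2.INTER_CUBIC))
for z in (.0435,.05,.058): print(z,proj(c,(.4015,.3664,z)))
E
```

```text
t 15.07 pos [0.4013 0.3659 0.2839] h 61.53 F [ 0.3  0.6 -0.5] M [ 0.04 -0.15  0.01] w 0.0127 q [ 0.53  0.59  1.74  0.    0.8  -0.54] zax [ 0.  0. -1.]
0.0435 [255.36519103 208.62778065]
0.05 [255.33958656 211.68962376]
0.058 [255.30608836 215.69541633]
```

View pics/w12c.png

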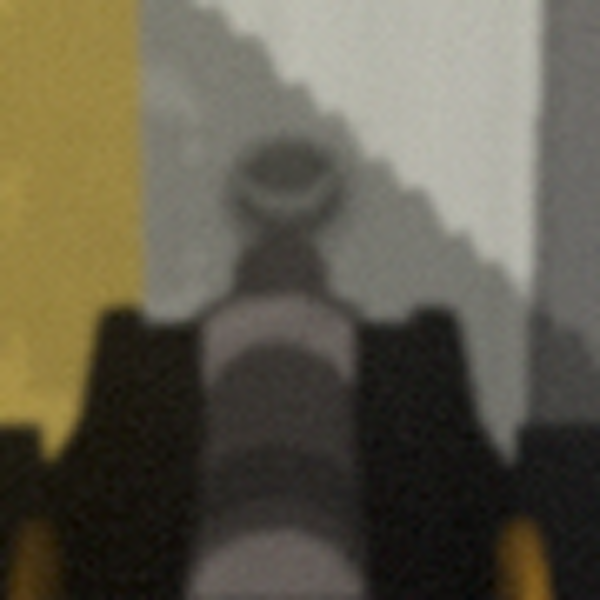

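Wrist view: hole mouth at (257.8,206.6), pin shank at u≈257, so the hole is about 0.7 mm further in tool y and 1.5 mm in tool x. I correct by that and lower slowly.

Emit:
servo_tool(steps=[0.005, 0.0015, 0.0007, 0.0, 0, 0.005, 0.0015, 0.0007, 0.006, 0, 0.005, 0.0015, 0.0007, 0.011, 0, 0.005, 0.0015, 0.0007, 0.011, 0, 0.005, 0.0015, 0.0007, 0.011, 0])

```text
time: 15.7
position: [0.3999, 0.3677, 0.2726]
tool_rot: [0.245, 0.969, -0.0, -0.0]
ft_force: [0.2, 0.9, 0.1]
grip_width: 0.0131
```

```bash
python3 - <<'E'
from h import *
c=snap('wrist','w13');st();
cv2.imwrite('pics/w13c.png',cv2.resize(c['pixels'][180:270,215:305],(600,600),interpolation=cv2.INTER_CUBIC))
E
```

```text
t 15.75 pos [0.3999 0.3678 0.2727] h 61.6 F [-0.4 -0.6 -0.3] M [ 0.14 -0.16  0.03] w 0.0128 q [ 0.54  0.61  1.75  0.    0.78 -0.54] zax [ 0.  0. -1.]
```

View pics/w13c.png

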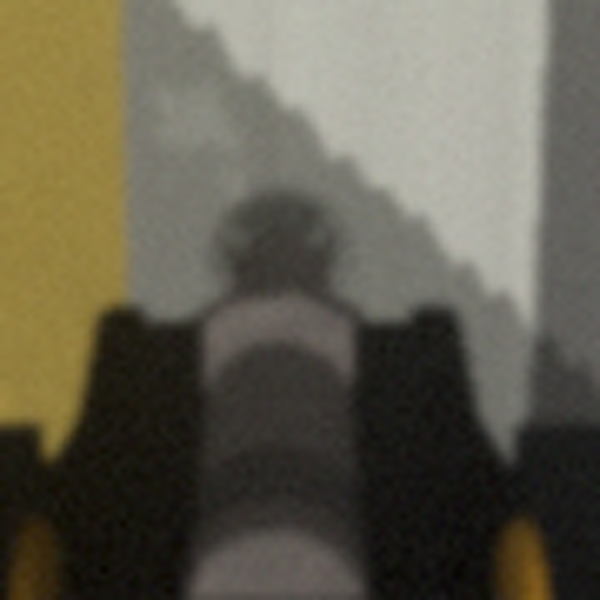

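Emit:
servo_tool(steps=[0.005, 0.0, -0.0004, 0.003, 0, 0.005, 0.0, -0.0004, 0.006, 0, 0.005, 0.0, -0.0004, 0.009, 0, 0.005, 0.0, -0.0004, 0.012, 0, 0.005, 0.0, -0.0004, 0.012, 0])

```text
time: 16.38
position: [0.3998, 0.3673, 0.2606]
tool_rot: [0.245, 0.969, -0.0, -0.0]
ft_force: [-0.4, 0.1, 0.5]
grip_width: 0.0131
```

```bash
python3 - <<'E'
from h import *
c=snap('wrist','w14');st();
cv2.imwrite('pics/w14c.png',cv2.resize(c['pixels'][180:270,215:305],(600,600),interpolation=cv2.INTER_CUBIC))
E
```

```text
t 16.43 pos [0.3997 0.3674 0.2607] h 61.59 F [-0.8 -0.5  0.3] M [ 0.05 -0.12 -0.  ] w 0.0128 q [ 0.54  0.63  1.76 -0.    0.75 -0.54] zax [-0. -0. -1.]
```

View pics/w14c.png

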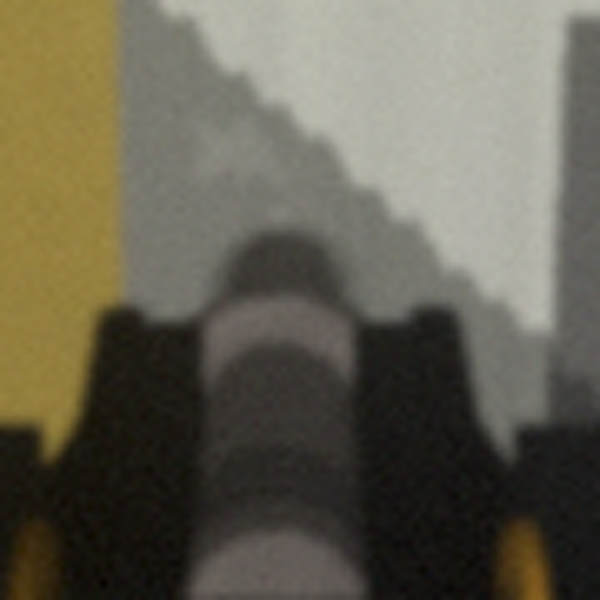

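The tip is in the upper hole with no contact force. I continue down.

Emit:
servo_tool(steps=[0.005, 0.0, 0, 0.003, 0, 0.005, 0.0, 0, 0.006, 0, 0.005, 0.0, 0, 0.009, 0, 0.005, 0.0, 0, 0.012, 0, 0.005, 0.0, 0, 0.015, 0, 0.005, 0, 0, 0.018, 0, 0.005, 0, 0, 0.021, 0, 0.005, 0, 0, 0.021, 0])

```text
time: 17.42
position: [0.4, 0.3674, 0.2395]
tool_rot: [0.245, 0.969, 0.0, 0.0]
ft_force: [2.5, -0.2, -1.8]
grip_width: 0.0129
```

```bash
python3 - <<'E'
from h import *
st();
E
```

```text
t 17.43 pos [0.4    0.3674 0.2395] h 61.59 F [ 2.5 -0.2 -1.8] M [-0.05 -0.71  0.  ] w 0.0129 q [ 0.54  0.67  1.77 -0.    0.7  -0.54] zax [ 0.001  0.    -1.   ]
```

Emit:
servo_tool(steps=[0.005, -0.0007, 0.0003, 0.0, 0, 0.005, -0.0007, 0.0003, 0.003, 0, 0.005, -0.0007, 0.0003, 0.005, 0, 0.005, -0.0007, 0.0003, 0.007, 0, 0.005, -0.0007, 0.0003, 0.008, 0, 0.005, -0.0007, 0.0003, 0.009, 0, 0.005, -0.0007, 0.0003, 0.009, 0], force=60)

```text
time: 18.3
position: [0.4003, 0.367, 0.2312]
tool_rot: [0.245, 0.969, -0.0, -0.0]
ft_force: [-0.0, -3.3, 7.0]
grip_width: 0.0125
```

```bash
python3 - <<'E'
from h import *
st();
E
```

```text
t 18.3 pos [0.4003 0.367  0.2312] h 61.61 F [-0.  -3.3  7. ] M [-0.44 -0.14 -0.01] w 0.0125 q [ 0.54  0.68  1.77 -0.    0.69 -0.54] zax [-0.001 -0.001 -1.   ]
```

Emit:
servo_tool(steps=[0.005, -0.0003, -0.0006, 0.001, 0, 0.005, -0.0003, -0.0006, 0.002, 0, 0.005, -0.0003, -0.0006, 0.002, 0, 0.005, -0.0003, -0.0006, 0.002, 0])

```text
time: 18.8
position: [0.4001, 0.3667, 0.2309]
tool_rot: [0.245, 0.969, 0.0, 0.0]
ft_force: [-2.4, -1.7, 18.9]
grip_width: 0.0126
```

```bash
python3 - <<'E'
from h import *
st();
E
```

```text
t 18.8 pos [0.4001 0.3667 0.2309] h 61.59 F [-2.4 -1.7 18.9] M [-0.38  0.22 -0.03] w 0.0126 q [ 0.54  0.68  1.77  0.    0.68 -0.54] zax [ 0.     0.001 -1.   ]
```

```bash
python3 - <<'E'
from h import *
c=snap('wrist','w15')
cv2.imwrite('pics/w15c.png',cv2.resize(c['pixels'][150:330,170:340],(570,600),interpolation=cv2.INTER_CUBIC))
c=snap('side','s15');cv2.imwrite('pics/s15c.png',cv2.resize(c['pixels'][100:290,90:280],(600,600),interpolation=cv2.INTER_CUBIC))
st()
E
```

```text
t 18.9 pos [0.4001 0.3667 0.2309] h 61.59 F [-1.9 -2.4 18.1] M [-0.42  0.23 -0.  ] w 0.0123 q [ 0.54  0.68  1.77  0.    0.68 -0.54] zax [ 0.     0.001 -1.   ]
```

View pics/w15c.png

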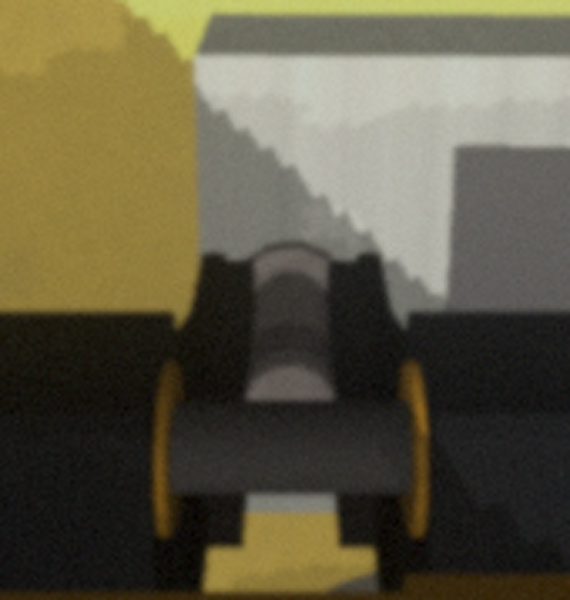

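View pics/s15c.png

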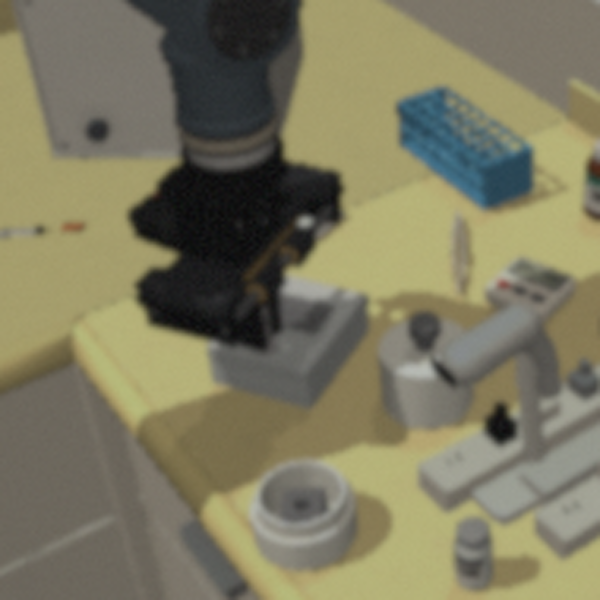

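The collar sits flat on the upper half, no seam gap is visible, the socket is empty and the cap stands upright. The push holds steady at about 18 N.

```bash
python3 - <<'E'
from h import *
st(); print(hand_in())
E
```

```text
t 18.9 pos [0.4001 0.3667 0.2309] h 61.59 F [-1.9 -2.4 18.1] M [-0.42  0.23 -0.  ] w 0.0123 q [ 0.54  0.68  1.77  0.    0.68 -0.54] zax [ 0.     0.001 -1.   ]
the job is handed in; nothing more can be done
None
```

The job is done and handed in at 18.9 s, with the arm still gripping the pin and pressing down. No verdict was reported.

- **What I did:** I lifted the cap off by its knob and stood it upright on the worktop, to the right of the carrier. Then I swung the upper half shut from behind, took the pin out of the canister and pushed it down through both holes.
- **Last checks:** The flange height (0.2309 m) puts the pin tip at 6 mm, the fully-home value. The force rose from 7 N to a steady 18 N or so as it hit the hard stop. The pictures show the collar flat on the upper half, no visible gap between the halves, and the cap upright.
- **Bystanders and tube:** The vial, timer and forceps in the last picture look untouched. The block and the turquoise cap are outside that view, but the arm never went near them at worktop height. I last saw the tube in its cradle before the carrier shut, and it can't be seen now.
- **What disagreed:** The cameras differed by up to about 4 mm on where the hole was, so I lined the pin up from wrist pictures before lowering it. A side force of about 3 N remains on the pin.

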